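# Plug a showcase lamp into the hidden outlet of a slotted counter track

### The arm

A 6-joint arm with a two-finger parallel gripper is mounted at the origin on the work surface. World frame = base frame: x ahead of the robot, y to its left, z up, the work surface at z = 0. Lengths are in m, angles in rad, forces in N, time in s.
With the tool pointing down it reaches from about 0.225 to 0.875 m from the base axis. Payload 3.4 kg.
Tool frame: the origin (TCP) lies on the centre line of the jaws, within the pads' length; the fingertips stand 22 mm ahead of it and the grasp point (between the pads) lies 3 mm ahead of it; z points along the fingers, y is the line along which they close (so a half turn about z gives the same grasp; the last joint's range is limited). The gripper opens to 85 mm and grips with 20 to 120 N. Pads are 22 mm wide; open, the fingers measure 114 mm over their backs; the gripper's body (76 mm by 85 mm) begins 54 mm behind the grasp point. The pads swing forward as they close: fully open they stand 13 mm farther back than shut.
Start: joints at [1.207, 0.276, 1.505, -0, 1.361, -0.121], TCP at [0.138, 0.558, 0.253] pointing down, gripper open.
Joint ranges: [-2.89, 2.89], [-0.75, 2.08], [0.22, 2.7], [-1.18, 4.32], [0.11, 2.71], [-2.7, 2.7]. Speed limits (rad/s): [2.57, 2.57, 3.14, 3.14, 3.14, 3.14].

### API

Orientations are given as a unit quaternion [w, x, y, z].
In Python, from rig import readout, optics, ticket gives the robot as it stands. The module is installed in compiled form; this text tells all that it offers.
- The arm moves only by the shell command python3 -m handwheel [OPENING] [FORCE], which reads ROWS from standard input. ROWS is a JSON list of rows, 1 to 5 of them, each an object with the fields d (a list: dx, dy, dz in m), turn (a turn about the tool's z in rad); a field left out counts as zero; each row shifts and turns the commanded pose from where the row before left it, along the tool's axes as they then stand; what a row does not reach is not made up. A row lasts 1/12 s, in which the tool goes at most 0.0417 m and 0.125 rad, less where a joint would pass 70% of its speed; a pose out of reach is approached as far as the arm can. OPENING is the finger opening in m, set as the command begins (- or left out keeps the last). The fingers move at their own pace and stop on an object; FORCE is the grip in N (left out, the last holds). Time passes only in rows, so rows that do not move let the fingers close. It prints the time, the measured TCP pose, the force, the opening and the grip force at its end. Input that does not fit is refused with a message, and nothing moves.
- readout.get_state(): the state, without advancing time (a new reading comes with each control period).
- optics.get_image(name): name is "scene" or "top" or "wrist"; returns a dict with "img" (420x560x3 uint8, red, green, blue), "camera_matrix" (3x3 intrinsics, pixels), "T" (4x4, takes a point from camera to world coordinates); the wrist camera has in their place "hand_eye" (4x4, takes a point from camera to tool coordinates, whose origin is the TCP and whose axes are the flange's). Camera axes: x right, y down, z forward; pixel columns grow to the right and rows downward; lengths in m; the calibration is good to about 2 mm. A picture is of the moment at which its call begins: read the wrist's pose just before it. There is no depth.
- ticket.sign_off(): hands the job in; it is judged then, once.
The state is a dict: "clock": time; "qpos": joint angles; "qd": joint speeds; "effort": joint torques, N m; "position": TCP position; "ee_rot": TCP orientation; "contact_force": force on the tool from outside, world axes, zero at the start; "moment": the same for the moment, N m; "width": finger opening in m; "gripper_force": force on a finger pad.
Only numpy, scipy, OpenCV 4.12 (cv2) and the standard library are available. Lean on these libraries where they do the work, as an engineer would, in place of code of your own. Each camera call takes 0.05 s, during which the arm holds its last target. There are 200 camera calls.

### The job

Take the stem lamp out of the wooden stand and fit it in the slotted aluminium track on the counter: set its plug in the slot, feel along the slot with light pressure until the plug drops into the hidden shuttered outlet, press it fully home so that it stands upright with its collar on the cover plate and its lens pointing across the track over the pralines, and let go. Never push the lamp hard against the track (25 N at most), and leave everything else where it is.

Things in the scene. Friction and masses are not known exactly. Their poses are not given: they have to be found in the camera images.
- lamp: plug-in stem lamp, 116 mm tall, 0.18 to 0.26 kg, upright in one hole of the wooden stand. Brass plug 10 mm across, 20 mm long, its end bevelled 1.5 mm to a 7 mm flat; above it a steel collar 30 mm across, 6 mm thick; stem 11 mm across; dark flat-sided head on top. Origin: centre of the plug's tip, the lowest point, on the stem's axis. x points towards the lens, z up the stem
- lamp_grip (a point): middle of the lamp's head where it sits on the stem, 104 mm straight above the plug's tip: the place to grip, across the flat sides. The head is a dark steel bar 22 mm wide (lamp's y), 24 mm high (from 92 to 116 mm above the tip), 64 mm long (lamp's x, from 28 mm behind to 36 mm ahead of this point)
- lens (a point): the lamp's round white lens, 19 mm across, on the front end of the head: 36 mm from the stem's axis along the lamp's x, 104 mm above the plug's tip
- track: lamp track fixed on the counter: 600 mm long (y), 66 mm wide (x), 32 mm high, with a 4 mm aluminium cover plate that has a straight slot along its middle, 13 mm wide and 220 mm long (y from -110 to 110 mm). Origin: on the counter under the slot's middle; x across the track, away from the robot, towards the pralines; y along the slot; z up. Fully home, the plug's tip is 12 mm above the counter
- belt_mid (a point): middle of the slot on top of the black belt that closes the slot from below, 28 mm above the counter, 4 mm below the cover's top; axes as the track's. The belt is long and flat, hides the outlet, and is sprung: pressed down it gives about 1 mm at 3.5 N, 2 mm at 6.5 N, then stops at 3 mm
- slot_mid (a point): middle of the slot on the cover plate's top, 32 mm above the counter. The hidden outlet is a round hole 12 mm across and 18 mm deep in the belt, closed flush by a spring shutter of the same black plastic, so it cannot be seen; it is on the slot's centre line, somewhere up to 85 mm either way from the middle (not measured). A plug over it sinks it with 0.4 N, 0.8 N when home
- rack: wooden stand fixed on the counter, 80 (x) by 150 (y) by 30 mm high, with two holes 12 mm across at y = +45 and -45 mm; one holds the lamp, the other the price-card holder, each resting on its collar with its 20 mm foot in the hole. Origin: centre of its underside
- sign: price-card holder with the same foot as the lamp, a thin stem and a white card 62 mm wide, 44 mm high on top, 121 mm tall, in the stand's other hole. Origin: tip of its foot. To be left alone
- tray: black tray of pralines, 130 by 380 by 20 mm, fixed on the counter beyond the track and alongside it. Origin: centre of its underside
- gift_box: dark blue gift box with a gold ribbon, 100 by 100 by 45 mm (bow to 56 mm), loose. Origin: centre of its underside. To be left alone
- ribbon_spool: spool of ribbon lying flat, 64 mm in diameter, 28 mm high, loose. Origin: centre of its underside. To be left alone
- tongs: steel praline tongs lying flat, 180 mm long, 14 mm high, loose. Origin: middle of their length, on the counter. To be left alone
- jar: amber glass jar, 90 mm in diameter, 130 mm high, loose. Origin: centre of its underside. To be left alone
- ballotin: cream praline box with a brown band, 110 by 75 by 61 mm, loose. Origin: centre of its underside. To be left alone
- card_terminal: black card terminal lying flat, 150 by 75 by 30 mm, loose. Origin: centre of its underside. To be left alone
Not all that is in view belongs to the job. Leave any blue or red look-alike of the lamp alone.

How it is judged:
On the way, in this order (a step that is already met when the one before it is completed fails the run):
1. the lamp is lifted clear of the stand (its tip above the stand's top) (z of lamp in the frame of rack above 0.035 m), for 0.1 s.
2. the plug's tip is in the slot, below the cover's top (x of lamp in the frame of track between -0.004 and 0.004 m and y of lamp in the frame of track between -0.112 and 0.112 m and z of lamp in the frame of track below 0.0305 m), for 0.1 s.
3. the plug is fully home in the outlet, the lamp upright, its lens over the praline side (x of lamp in the frame of track between -0.004 and 0.004 m and y of lamp in the frame of track between -0.112 and 0.112 m and z of lamp in the frame of track below 0.0145 m and angle between lamp's own z axis and vertical below 0.1 rad and x of lens in the frame of track above 0.026 m), for 0.2 s.
At the end, for the whole second after the job is handed in: Plug tip under 14.5 mm above the track's underside (collar within 2.5 mm of the cover), within 4 mm of the slot's centre line; lamp upright within 0.1 rad, lens 26 mm or more to the praline side (within about 40 degrees of square), released, at rest; all else within 20 mm of its start (all of step 3 and linear speed of lamp below 0.02 m/s and contact force between the fingers and lamp below 0.1 N and distance of each of sign, gift_box, ribbon_spool, tongs, jar, ballotin, card_terminal from where it was at the start of the episode below 0.02 m); the robot touches nothing.
It fails at once if the lamp is pushed against the track with more than 25 N (contact force between lamp and track above 25 N).
It fails at once if another thing is moved more than 20 mm (distance of any of sign, gift_box, ribbon_spool, tongs, jar, ballotin, card_terminal from where it was at the start of the episode above 0.02 m).
It also fails if it takes over 72 s, if anything falls off the work surface, if the arm or the gripper's body presses on something with over 40 N, if the wrist force passes 120 N, or if a joint passes its speed limit or range.

## Working session

There is one attempt and no reset: what is moved stays moved. The work goes in short steps, Python scripts to look and compute and a shell command to move; the robot and the scene stay as the last step left them, time stands still between calls to the robot, and variables do not carry over. Pictures are saved under pics/ and viewed, at most 10 in all, crops included, and the job is handed in when it is done.

```bash
mkdir -p pics
cat > h.py <<'E'
import numpy as np, cv2
from rig import readout, optics, ticket
from scipy.spatial.transform import Rotation as R
def cam(n):
    s=readout.get_state(); d=optics.get_image(n); K=np.array(d["camera_matrix"])
    if "T" in d: T=np.array(d["T"])
    else:
        q=s["ee_rot"]; W=np.eye(4); W[:3,:3]=R.from_quat([q[1],q[2],q[3],q[0]]).as_matrix(); W[:3,3]=s["position"]; T=W@np.array(d["hand_eye"])
    return d["img"],K,T
def ray(K,T,p):
    v=T[:3,:3]@np.linalg.inv(K)@np.array([p[0],p[1],1.]); return T[:3,3],v/np.linalg.norm(v)
def plane(K,T,p,z):
    o,v=ray(K,T,p); return o+v*(z-o[2])/v[2]
def tri(*rs):
    A=np.zeros((3,3));b=np.zeros(3)
    for o,v in rs:
        P=np.eye(3)-np.outer(v,v);A+=P;b+=P@o
    x=np.linalg.solve(A,b); return x,[np.linalg.norm((np.eye(3)-np.outer(v,v))@(x-o)) for o,v in rs]
def proj(K,T,X):
    c=np.linalg.inv(T)@np.append(X,1); u=K@c[:3]; return u[:2]/u[2]
def save(n,img): cv2.imwrite(f"pics/{n}.png",img[:,:,::-1])
E
python3 - <<'E'
from h import *
print(readout.get_state())
for n in("scene","top"):
    i,K,T=cam(n); save(n,i); np.savez(n,i=i,K=K,T=T); print(n,K.round(1).tolist(),T.round(3).tolist())
a=np.load("scene.npz")["i"];b=np.load("top.npz")["i"]
E
```

```text
{'clock': 0.0, 'qpos': array([ 1.20699771e+00,  2.76598181e-01,  1.50615191e+00, -6.51282702e-07,
        1.36069191e+00, -1.21001486e-01]), 'qd': array([ 0.00034989, -0.00030556,  0.00093841,  0.00184561,  0.0014325 ,
        0.00067952]), 'effort': array([ 2.43569288e-03, -4.16779697e+01, -2.45802552e+01,  3.39888466e-04,
        1.09830784e-02,  3.29023158e-05]), 'position': array([0.13806968, 0.55766759, 0.25243038]), 'ee_rot': array([-2.21642962e-04,  1.21100476e-01,  9.92639824e-01, -8.97715724e-04]), 'contact_force': array([-0.28115842,  0.3606234 ,  0.80250379]), 'moment': array([ 0.03172318, -0.06405522,  0.01456113]), 'gripper_force': 0.0, 'width': 0.08534062775210516}
scene [[460.2, 0.0, 283.0], [0.0, 460.2, 204.0], [0.0, 0.0, 1.0]] [[0.522, 0.71, -0.472, 1.114], [0.853, -0.441, 0.28, -0.4], [-0.009, -0.549, -0.836, 1.16], [0.0, 0.0, 0.0, 1.0]]
top [[507.4, 0.0, 272.6], [0.0, 507.4, 216.1], [0.0, 0.0, 1.0]] [[0.009, -0.99, 0.144, 0.315], [-1.0, -0.009, 0.001, -0.047], [0.001, -0.144, -0.99, 1.507], [0.0, 0.0, 0.0, 1.0]]
```

View pics/scene.png

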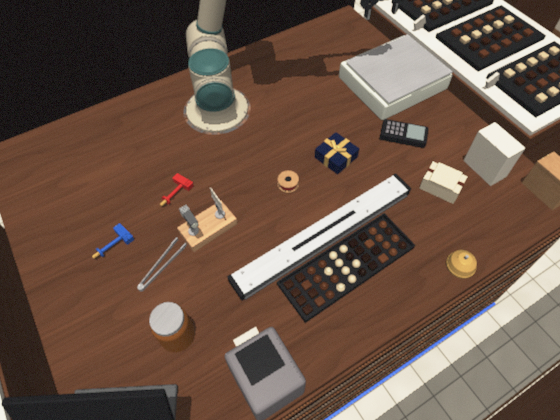

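View pics/top.png

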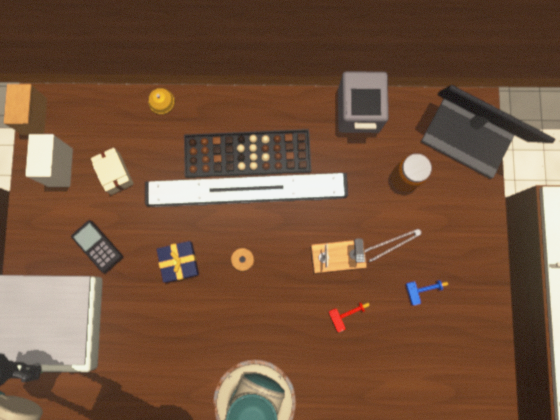

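The scene view shows candidates for the lamp: a grey-headed upright in the stand at scene (188,218) / top (358,250); the white card holder at scene (217,203) / top (322,256); a red look-alike at (178,188); a blue one at (115,240). I choose the dark head in the stand. The track slot is at scene (325,230) / top (246,188), with the tray beyond it. I'll check the lamp in a close crop.

Run:
```python
from h import *
a=np.load("scene.npz")["i"][170:250,150:250];b=np.load("top.npz")["i"][225:285,300:400]
c=np.vstack([cv2.resize(a,(400,320),interpolation=2),cv2.resize(b,(400,240),interpolation=2)])
t=np.load("top.npz")["i"][165:215,135:355]; t=cv2.resize(t,(400,91))
s=np.load("scene.npz")["i"][165:305,220:420]; s=cv2.resize(s,(400,280),interpolation=2)
r=np.vstack([s,t,np.zeros((560-371,400,3),np.uint8)])
save("crop",np.hstack([c,r]))
# slot: dark blob inside the track
for n,(x0,y0,x1,y1),K_ in(("top",(200,178,292,198),0),("scene",(285,205,362,255),0)):
    d=np.load(n+".npz"); g=cv2.cvtColor(d["i"],cv2.COLOR_RGB2GRAY)[y0:y1,x0:x1]
    m=(g<100).astype(np.uint8); k,l,st,ce=cv2.connectedComponentsWithStats(m)
    for j in range(1,k):
        if st[j,4]>40:
            p=np.argwhere(l==j)[:,::-1].astype(np.float32); re=cv2.minAreaRect(p)
            c=np.array(re[0])+[x0,y0]; bx=cv2.boxPoints(re)+[x0,y0]
            print(n,st[j],c.round(1),plane(d["K"],d["T"],c,.03).round(4),re)
            for q in bx: print("   ",plane(d["K"],d["T"],q,.03).round(4))
```

```text
top [11  9 71  4 81] [246.  188.2] [0.6127 0.0343 0.03  ] ((45.986785888671875, 10.196226119995117), (1.2596795558929443, 70.06423950195312), 87.51044464111328)
    [0.609 0.138 0.03 ]
    [ 0.6202 -0.0693  0.03  ]
    [ 0.6164 -0.0695  0.03  ]
    [0.6052 0.1378 0.03  ]
scene [   0    0   57   35 1030] [313. 222.] [0.5739 0.0202 0.03  ] ((28.0, 17.0), (34.0, 56.0), 90.0)
    [ 0.4821 -0.0175  0.03  ]
    [0.5686 0.122  0.03  ]
    [0.6613 0.056  0.03  ]
    [ 0.5789 -0.077   0.03  ]
scene [  8   6  62  39 203] [323.3 230.1] [0.6116 0.03   0.03  ] ((38.27528381347656, 25.14044761657715), (2.8619940280914307, 71.33784484863281), 57.9946174621582)
    [ 0.6132 -0.0745  0.03  ]
    [0.6008 0.1409 0.03  ]
    [0.6099 0.1397 0.03  ]
    [ 0.6217 -0.075   0.03  ]
scene [ 23  16  54  34 865] [334.5 237.5] [0.6478 0.0434 0.03  ] ((49.5, 32.5), (33.0, 53.0), 90.0)
    [0.5635 0.0098 0.03  ]
    [0.6434 0.1388 0.03  ]
    [0.7282 0.0753 0.03  ]
    [ 0.652 -0.048  0.03 ]
```

View pics/crop.png

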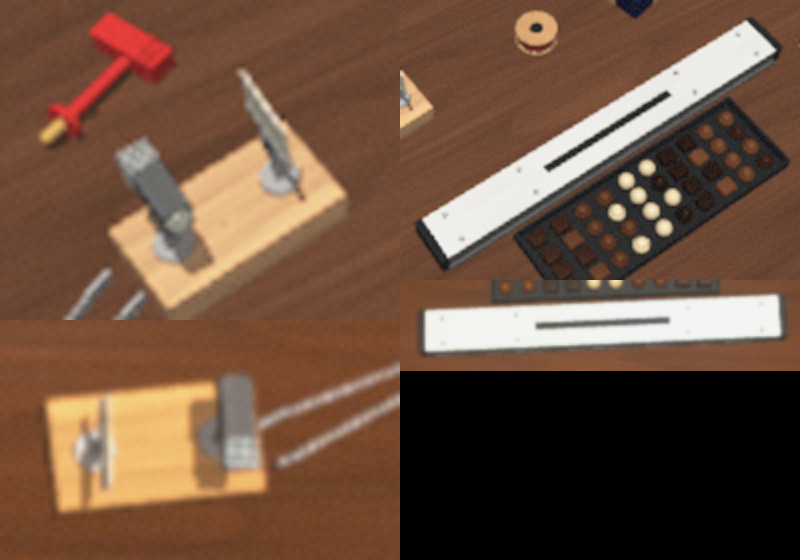

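The crop confirms the choice: dark flat-sided head with its finned rear towards the robot and a pale lens on the far side (top view head (355–364, 239–262)). The card holder is to the left of it, and the red one lies on the counter. I'll triangulate the head roughly, then go and look from above.

Run:
```python
from h import *
t=np.load("top.npz");s=np.load("scene.npz")
# head top face centre: top crop (238,421), scene crop (155,170)
x,e=tri(ray(t["K"],t["T"],(300+237/4,225+(420-320)/4)),ray(s["K"],s["T"],(150+152/4,170+178/4))); print(x.round(4),np.round(e,4))
p=plane(t["K"],t["T"],(300+237/4,250),.126);print(p)
st=readout.get_state();q=st["ee_rot"];M=R.from_quat([q[1],q[2],q[3],q[0]]).as_matrix()
print(M.round(3)); print("tool delta to hover",M.T@(np.array([p[0]-.05,p[1],.30])-st["position"]))
d=optics.get_image("wrist");print(np.array(d["hand_eye"]).round(3),d["camera_matrix"])
```

```text
[ 0.4247 -0.2835  0.1239] [0.0008 0.0008]
[ 0.42482693 -0.28234961  0.126     ]
[[-0.971  0.24  -0.001]
 [ 0.24   0.971 -0.001]
 [ 0.    -0.002 -1.   ]]
tool delta to hover [-0.43173949 -0.758622   -0.0463511 ]
[[-0.001 -0.956 -0.294  0.076]
 [ 1.    -0.    -0.001 -0.001]
 [ 0.001 -0.294  0.956 -0.12 ]
 [ 0.     0.     0.     1.   ]] [[372.76216839   0.         278.60276469]
 [  0.         372.76216839 206.22706991]
 [  0.           0.           1.        ]]
```

```bash
echo '[{"d": [-0.02,0,-0.02],"turn": -0.121},{"d": [-0.02,0,-0.02],"turn": -0.121},{"d": [-0.02,-0.035,0]},{"d": [-0.02,-0.035,0]},{"d": [-0.02,-0.035,0]}]' | python3 -m handwheel
echo '[{"d": [-0.02,-0.035,0]},{"d": [-0.02,-0.035,0]},{"d": [-0.02,-0.035,0]},{"d": [-0.02,-0.035,0]},{"d": [-0.02,-0.035,0]}]' | python3 -m handwheel
echo '[{"d": [-0.01,-0.039,0]},{"d": [-0.01,-0.039,0]},{"d": [-0.01,-0.039,0]},{"d": [-0.01,-0.039,0]},{"d": [-0.01,-0.039,0]}]' | python3 -m handwheel
echo '[{"d": [0,-0.04,0]},{"d": [0,-0.04,0]},{"d": [0,-0.04,0]},{"d": [0,-0.04,0]},{"d": [0,-0.04,0]}]' | python3 -m handwheel
```

```text
clock: 0.57
position: [0.2381, 0.4448, 0.2931]
ee_rot: [0.0, -0.0, 1.0, -0.0]
contact_force: [0.3, -0.6, 0.4]
width: 0.0859
gripper_force: 0.0
clock: 0.98
position: [0.3376, 0.2689, 0.2933]
ee_rot: [0.0, 0.0, 1.0, 0.0]
contact_force: [0.4, -0.3, -0.2]
width: 0.0851
gripper_force: 0.0
clock: 1.4
position: [0.3869, 0.0739, 0.2933]
ee_rot: [0.0, 0.0, 1.0, 0.0]
contact_force: [1.0, 0.2, 0.4]
width: 0.0857
gripper_force: 0.0
clock: 1.82
position: [0.3863, -0.1261, 0.2933]
ee_rot: [0.0, 0.001, 1.0, 0.0]
contact_force: [2.0, 0.5, -1.0]
width: 0.0855
gripper_force: 0.0
```

```bash
cat > w.py <<'E'
from h import *
import sys
n=sys.argv[1]; i,K,T=cam("wrist"); save(n,i); np.savez(n,i=i,K=K,T=T)
E
echo '[{"d": [-0.002,-0.04,0]},{"d": [-0.002,-0.04,0]},{"d": [-0.002,-0.038,0]},{},{}]' | python3 -m handwheel; python3 w.py w1
echo '[{"d": [-0.015,-0.04,0]},{"d": [-0.015,0,0.03]},{"d": [0,0,0.02]},{},{}]' | python3 -m handwheel; python3 w.py w2
python3 -c "
from h import *
save('w12',np.hstack([cv2.resize(np.load(f'w{k}.npz')['i'],(400,300)) for k in (1,2)]))"
```

```text
clock: 2.23
position: [0.3926, -0.2439, 0.2926]
ee_rot: [-0.001, 0.002, 1.0, 0.001]
contact_force: [-0.8, 0.4, 0.1]
width: 0.0852
gripper_force: 0.0
clock: 2.7
position: [0.4219, -0.2791, 0.2426]
ee_rot: [-0.001, -0.001, 1.0, 0.001]
contact_force: [-0.3, 0.7, -0.1]
width: 0.0857
gripper_force: 0.0
```

View pics/w12.png

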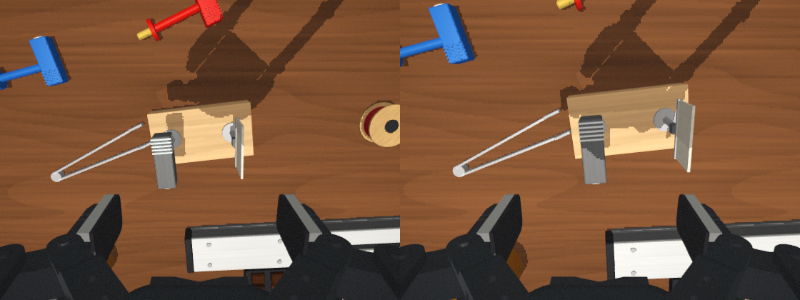

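The wrist views show the lamp's head in the stand at w2 half-scale (592,150) (full about (269,210)), the sign's card to its right (685,135), the blue/red look-alikes well away, and the tongs' arms to the left at (560,112). I'll crop the head.

Run:
```python
from h import *
o=[]
for k,(x,y) in ((1,(190,170)),(2,(230,150))):
    d=np.load(f"w{k}.npz"); c=d["i"][y:y+120,x:x+80]; o.append(cv2.resize(c,(400,600),interpolation=2))
    hsv=cv2.cvtColor(d["i"],cv2.COLOR_RGB2HSV); m=((hsv[:,:,1]<60)).astype(np.uint8)
    w=np.zeros_like(m); w[y:y+120,x:x+80]=1; m=cv2.morphologyEx(m*w,cv2.MORPH_OPEN,np.ones((9,9)))
    n,l,st,ce=cv2.connectedComponentsWithStats(m); j=1+np.argmax(st[1:,4])
    re=cv2.minAreaRect(np.argwhere(l==j)[:,::-1].astype(np.float32)); print(k,st[j],re); 
save("heads",np.hstack(o))
```

```text
1 [ 212  182   41   82 2487] ((232.0, 222.5), (81.0, 40.0), 90.0)
2 [ 251  162   38   96 3075] ((269.4705810546875, 209.50042724609375), (95.1808853149414, 36.099037170410156), 89.157470703125)
```

View pics/heads.png

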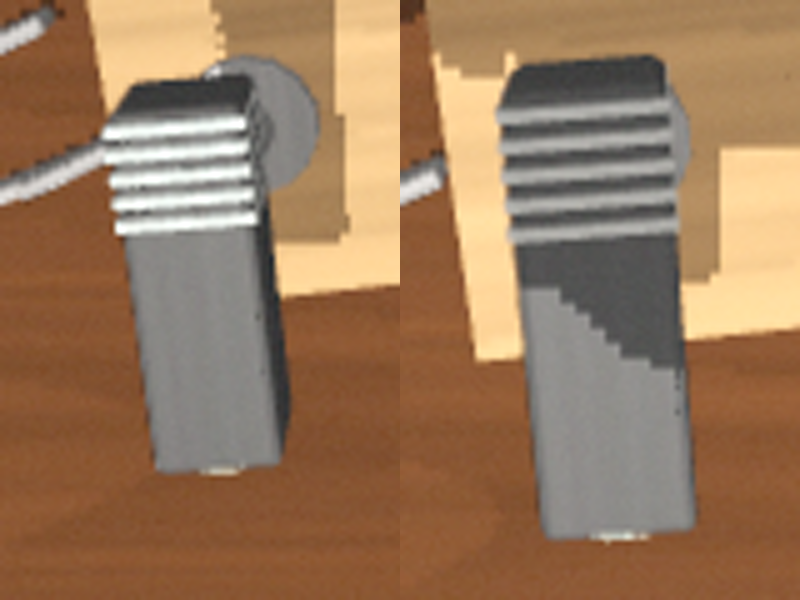

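The crop shows the head's top face: front edge (lens end) at (156,471)-(279,464) in view 1 and (545,538)-(694,528) in view 2, with fins at the rear. No obstruction by the head's sides.

Run:
```python
from h import *
d={k:np.load(f"w{k}.npz") for k in(1,2)}
off={1:(190,170,0),2:(230,150,400)}
def r(k,p): x,y,s=off[k]; return ray(d[k]["K"],d[k]["T"],(x+(p[0]-s)/5-.4,y+p[1]/5-.4))
P={"FL":((156,471),(545,538)),"FR":((279,464),(694,528)),"bL":((117,235),(510,243)),"bR":((258,226),(680,232)),"rL":((104,139),(500,122)),"rR":((246,128),(668,110))}
for n,(a,b) in P.items():
    x,e=tri(r(1,a),r(2,b)); q=r(2,b); z=q[0]+q[1]*(.126-q[0][2])/q[1][2]; print(n,x.round(4),np.round(e,4),z.round(4))
```

```text
FL [ 0.4544 -0.2936  0.1273] [0.0001 0.0001] [ 0.4552 -0.2937  0.126 ]
FR [ 0.4536 -0.273   0.1263] [0. 0.] [ 0.4537 -0.273   0.126 ]
bL [ 0.4116 -0.2974  0.1296] [0. 0.] [ 0.4126 -0.2976  0.126 ]
bR [ 0.4112 -0.2751  0.1262] [0.0002 0.0002] [ 0.4111 -0.2752  0.126 ]
rL [ 0.3952 -0.2982  0.1311] [0. 0.] [ 0.3963 -0.2986  0.126 ]
rR [ 0.3953 -0.2767  0.1241] [0.0002 0.0002] [ 0.3948 -0.2768  0.126 ]
```

```bash
echo '[{"d": [0.003,-0.007,0.03]},{"d": [0,0,0.03],"turn": -0.073},{"d": [0,0,0.02]},{},{}]' | python3 -m handwheel 0.05 40; python3 w.py w3
python3 - <<'E'
from h import *
d=np.load("w3.npz")
s=readout.get_state();print(s["position"],s["ee_rot"],s["width"])
X=np.array([.4186,-.2859,.126]);u=np.array([.9973,.073,0]);v=np.array([-.073,.9973,0])
i=d["i"].copy()
for a,b in((.036,.011),(.036,-.011),(-.028,.011),(-.028,-.011),(0,0)):
    p=proj(d["K"],d["T"],X+a*u+b*v); cv2.circle(i,tuple(int(round(t)) for t in p),2,(255,0,0),-1)
save("w3b",i)
E
```

```text
clock: 3.17
position: [0.4197, -0.2879, 0.1644]
ee_rot: [0.0, -0.036, 0.999, -0.0]
contact_force: [0.2, 0.5, -0.1]
width: 0.0499
gripper_force: 0.0
[ 0.42044477 -0.28863104  0.16529926] [ 0.0011979  -0.03631833  0.99933895 -0.00109691] 0.04988390484737982
```

View pics/w3b.png

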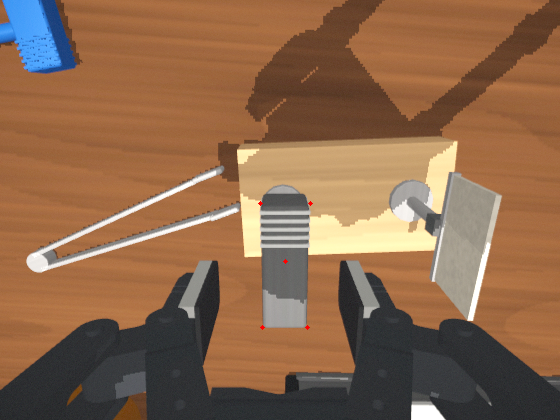

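The outline dots match the head (dots at (262,327), (308,327), (285,262)); the fingers straddle it with 2 mm to correct. Descend and grip.

```bash
echo '[{"d": [0.0015,0.002,0.02]},{"d": [0,0,0.02]},{"d": [0,0,0.01]},{},{}]' | python3 -m handwheel; echo '[{},{},{},{},{}]' | python3 -m handwheel 0.01 40;echo '[{},{},{}]' | python3 -m handwheel
```

```text
clock: 3.63
position: [0.4186, -0.2869, 0.1144]
ee_rot: [0.001, -0.036, 0.999, -0.001]
contact_force: [0.9, 0.8, 0.3]
width: 0.0502
gripper_force: 0.0
clock: 4.05
position: [0.4186, -0.2869, 0.1145]
ee_rot: [0.001, -0.036, 0.999, -0.001]
contact_force: [0.2, 1.3, 6.0]
width: 0.0213
gripper_force: 43.8
clock: 4.3
position: [0.4186, -0.287, 0.1145]
ee_rot: [0.001, -0.036, 0.999, -0.001]
contact_force: [-0.2, 1.1, 6.9]
width: 0.0215
gripper_force: 43.8
```

```bash
echo '[{"d": [0,0,-0.02]},{"d": [0,0,-0.02]},{"d": [0,0,-0.03]},{"d": [0,0,-0.03]},{}]' | python3 -m handwheel; echo '[{"d": [-0.04,0,0]},{"d": [-0.04,0,0]},{"d": [-0.035,0.015,0]},{"d": [-0.025,0.03,0]},{"d": [-0.025,0.03,0]}]' | python3 -m handwheel; echo '[{"d": [-0.015,0.035,0]},{"d": [0,0.02,0]},{},{"turn": 0.018},{}]' | python3 -m handwheel; python3 w.py w4
echo '[{"d": [-0.02,0.03,0]},{"d": [-0.015,0.03,0]},{"d": [0,0.03,0]},{},{}]' | python3 -m handwheel; python3 w.py w5
python3 -c "
from h import *
save('w45',np.hstack([cv2.resize(np.load(f'w{k}.npz')['i'],(400,300)) for k in (4,5)]))"
```

```text
clock: 4.72
position: [0.4203, -0.2886, 0.2187]
ee_rot: [0.004, -0.036, 0.999, -0.004]
contact_force: [0.7, -0.8, -1.3]
width: 0.0215
gripper_force: 42.2
clock: 5.13
position: [0.578, -0.1991, 0.2115]
ee_rot: [-0.001, -0.035, 0.999, 0.0]
contact_force: [0.2, -0.3, -2.6]
width: 0.0216
gripper_force: 42.0
clock: 5.55
position: [0.5876, -0.1441, 0.2124]
ee_rot: [-0.001, -0.027, 1.0, -0.0]
contact_force: [-0.2, -1.1, -2.2]
width: 0.0217
gripper_force: 42.0
clock: 6.02
position: [0.6178, -0.052, 0.213]
ee_rot: [-0.0, -0.028, 1.0, -0.0]
contact_force: [0.3, 0.5, -2.3]
width: 0.0213
gripper_force: 42.0
```

View pics/w45.png

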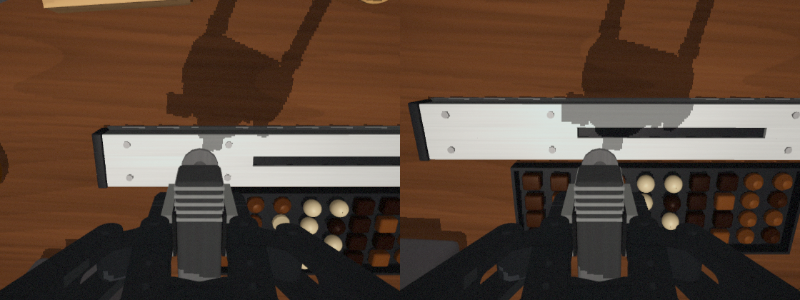

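w5 shows the lamp in the jaws and the slot at half-scale (577–766, 132); w4 shows its left end at (253,160). The lamp axis comes down between them and the tray. Measure the slot's edges by mask from both.

Run:
```python
from h import *
B={}
for k,box in ((4,(340,205,560,245)),(5,(235,165,525,205))):
    d=np.load(f"w{k}.npz");x0,y0,x1,y1=box
    g=cv2.cvtColor(d["i"],cv2.COLOR_RGB2GRAY)
    m=np.zeros_like(g);m[y0:y1,x0:x1]=g[y0:y1,x0:x1]<60
    n,l,st,ce=cv2.connectedComponentsWithStats(m);j=1+np.argmax(st[1:,4]);print(k,st[j])
    X=range(st[j,0]+6,st[j,0]+st[j,2]-6); up=[];lo=[]
    for x in X:
        if k==5 and 262<x<300: continue
        c=g[:,x].astype(float); r=np.where(l[:,x]==j)[0]; a,b=r[0],r[-1]
        t=60.; up.append((x,a-1+(c[a-1]-t)/(c[a-1]-c[a]+1e-9))); lo.append((x,b+(t-c[b])/(c[b+1]-c[b]+1e-9)))
    for nm,e in(("near",up),("far",lo)):
        P=np.array([plane(d["K"],d["T"],p,.032) for p in e]); f=np.polyfit(P[:,1],P[:,0],1)
        r=P[:,0]-np.polyval(f,P[:,1]); ok=abs(r)<.001; f=np.polyfit(P[ok,1],P[ok,0],1)
        print(nm,"slope",f[0].round(4),"x at y=-.07,.03,.13",np.polyval(f,[-.07,.03,.13]).round(4),r.std().round(5))
    L=(st[j,0]-.5,ce[j][1] if k==5 else np.mean([a[1] for a in up[:5]+lo[:5]])); Rr=(st[j,0]+st[j,2]-.5,np.mean([a[1] for a in up[-5:]+lo[-5:]]))
    L=(L[0],np.mean([a[1] for a in up[:5]+lo[:5]]))
    B[k]=ray(d["K"],d["T"],L)
    print("ends",plane(d["K"],d["T"],L,.032).round(4),plane(d["K"],d["T"],Rr,.032).round(4))
print("height check",tri(B[4],B[5]))
```

```text
4 [ 355  220  205   11 2253]
near slope -0.0556 x at y=-.07,.03,.13 [0.6114 0.6059 0.6003] 4e-05
far slope -0.0527 x at y=-.07,.03,.13 [0.6215 0.6162 0.611 ] 0.0001
ends [ 0.617  -0.0783  0.032 ] [0.6074 0.097  0.032 ]
5 [ 273  179  238   14 3043]
near slope -0.0531 x at y=-.07,.03,.13 [0.611  0.6057 0.6003] 0.00011
far slope -0.0536 x at y=-.07,.03,.13 [0.6221 0.6168 0.6114] 0.00016
ends [ 0.616  -0.0582  0.032 ] [0.6053 0.1394 0.032 ]
height check (array([ 0.63763813, -0.06019605, -0.03913316]), [np.float64(0.004372226114428013), np.float64(0.0043722261144280485)])
```

```bash
echo '[{"d": [0.0014,-0.0053,0.03]},{"d": [0,0,0.02]},{"d": [0,0,0.015]},{},{}]' | python3 -m handwheel; python3 w.py w6
python3 - <<'E'
from h import *
s=readout.get_state();p=s["position"];print(p,s["ee_rot"])
d=np.load("w6.npz");i=d["i"].copy()
a=p+np.array([0,0,-.1045])   # tip guess
u=np.array([.9986,.0535,0]);v=np.array([-.0535,.9986,0])
O=np.array([.612,.0306,0])
x0,y0=(200,120)
c=proj(d["K"],d["T"],a+[0,0,.026]-.015*u);print("collar rear predicted",c)
f=5
im=cv2.resize(i[y0:y0+120,x0:x0+160],None,fx=f,fy=f,interpolation=2)
def ln(A,B,col):
    q=[tuple(int(round(t)) for t in (proj(d["K"],d["T"],P)-[x0,y0]+.5)*f) for P in(A,B)];cv2.line(im,q[0],q[1],col,1)
th=np.linspace(0,2*np.pi,60)
C=[a+[0,0,.026]+.015*(np.cos(t)*u+np.sin(t)*v) for t in th]
for A,B in zip(C,C[1:]): ln(A,B,(255,0,0))
for sx in(-.0065,.0065): ln(O+sx*u-.11*v+[0,0,.032],O+sx*u+.11*v+[0,0,.032],(0,200,0))
save("w6c",im)
E
```

```text
clock: 6.48
position: [0.6164, -0.059, 0.1477]
ee_rot: [-0.001, -0.026, 1.0, -0.0]
contact_force: [0.4, 0.1, -1.3]
width: 0.0213
gripper_force: 41.9
[ 0.61737383 -0.05891116  0.14885709] [ 4.56566626e-04 -2.61998950e-02  9.99656586e-01 -2.58079037e-04]
collar rear predicted [280.21130189 209.1079169 ]
```

View pics/w6c.png

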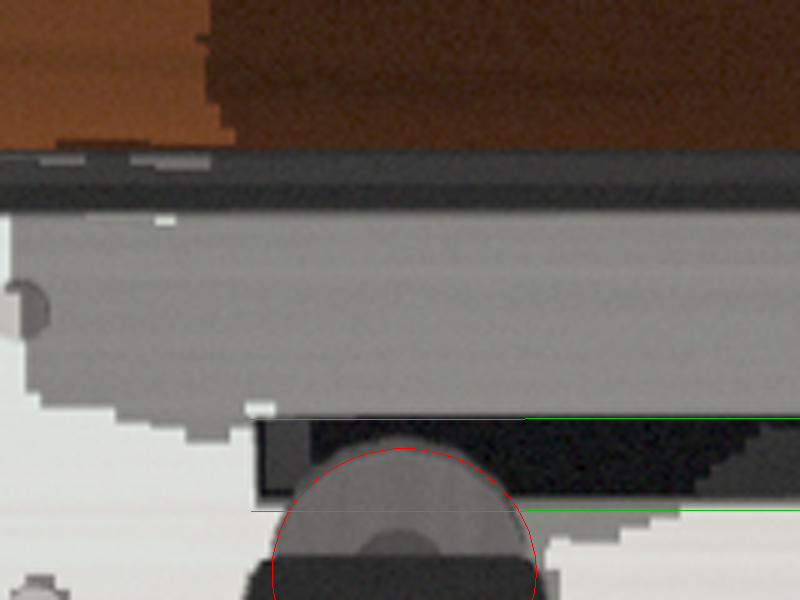

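The crop shows the collar over the slot's left end: collar rear at (403,435), 15 px above my predicted circle, i.e. the lamp sits about 1.5 mm nearer the robot in the jaws; slot's near edge (418) matches. So shift 1 mm away from robot and lower carefully.

```bash
g(){ grep -E 'position|contact' | tr '\n' ' '; echo; }; echo '[{"d": [-0.001,0,0.004]},{"d": [0,0,0.004]},{},{}]' | python3 -m handwheel|g
echo '[{},{}]' | python3 -m handwheel|g
echo '[{"d": [0,0,0.001]},{"d": [0,0,0.001]},{}]' | python3 -m handwheel|g
echo '[{"d": [0,0,0.001]},{}]' | python3 -m handwheel|g
echo '[{"d": [0,0,0.001]},{}]' | python3 -m handwheel|g
```

```text
position: [0.618, -0.0573, 0.1405] contact_force: [0.8, 0.1, -2.0] 
position: [0.6181, -0.0572, 0.1406] contact_force: [-0.4, 0.3, -2.6] 
position: [0.6178, -0.0572, 0.1381] contact_force: [0.4, -0.2, -2.0] 
position: [0.6179, -0.0572, 0.1371] contact_force: [-0.8, -0.5, -2.7] 
position: [0.618, -0.0573, 0.1362] contact_force: [-0.3, 0.7, -1.4]
```

```bash
g(){ grep -E 'position|contact' | tr '\n' ' '; echo; }; echo '[{"d": [0,0,0.001]},{},{}]' | python3 -m handwheel|g
echo '[{"d": [0,0,0.0007]},{},{}]' | python3 -m handwheel|g
```

```text
position: [0.6181, -0.0573, 0.1358] contact_force: [0.1, -0.1, 2.2] 
position: [0.6182, -0.0573, 0.1354] contact_force: [-2.7, 0.1, 4.8]
```

Stiff contact with Fx −2.7: the bevel is on the slot's far edge. Back up, shift 1.5 mm towards the robot and retry.

```bash
g(){ grep -E 'position|contact' | tr '\n' ' '; echo; }; echo '[{"d": [0,0,-0.002]},{"d": [0.0015,0,0]},{},{}]' | python3 -m handwheel|g
echo '[{"d": [0,0,0.001]},{},{}]' | python3 -m handwheel|g
echo '[{"d": [0,0,0.001]},{},{}]' | python3 -m handwheel|g
```

```text
position: [0.616, -0.0573, 0.1359] contact_force: [0.1, 0.9, -1.9] 
position: [0.6163, -0.0573, 0.1352] contact_force: [0.6, -1.2, -1.9] 
position: [0.6164, -0.0574, 0.1345] contact_force: [0.7, -0.4, -1.3]
```

```bash
g(){ grep -E 'position|contact' | tr '\n' ' '; echo; }; 
echo '[{"d": [0,0,0.001]},{},{}]' | python3 -m handwheel|g
echo '[{"d": [0,0,0.001]},{},{}]' | python3 -m handwheel|g
echo '[{"d": [0,0,0.0007]},{},{}]' | python3 -m handwheel|g
```

```text
position: [0.6164, -0.0574, 0.1335] contact_force: [-0.3, 0.2, -2.5] 
position: [0.6164, -0.0574, 0.1326] contact_force: [-1.3, -0.8, -1.7] 
position: [0.6165, -0.0574, 0.1321] contact_force: [-1.0, 0.3, 0.0]
```

```bash
g(){ grep -E 'position|contact' | tr '\n' ' '; echo; }; 
echo '[{"d": [0,0,0.0006]},{},{}]' | python3 -m handwheel|g
echo '[{"d": [0,0.002,0]}]' | python3 -m handwheel|g
echo '[{"d": [0,0.002,0]}]' | python3 -m handwheel|g
echo '[{"d": [0,0.002,0]}]' | python3 -m handwheel|g
echo '[{"d": [0,0.002,0]}]' | python3 -m handwheel|g
echo '[{"d": [0,0.002,0]}]' | python3 -m handwheel|g
echo '[{"d": [0,0.002,0]}]' | python3 -m handwheel|g
```

```text
position: [0.6165, -0.0574, 0.1315] contact_force: [-0.7, -1.0, -0.4] 
position: [0.6165, -0.0561, 0.1315] contact_force: [-1.0, -2.4, 1.2] 
position: [0.6164, -0.054, 0.1315] contact_force: [-1.6, -1.7, 0.3] 
position: [0.6162, -0.0518, 0.1314] contact_force: [-1.0, -1.9, 0.1] 
position: [0.6161, -0.0495, 0.1314] contact_force: [-0.4, -2.2, 1.2] 
position: [0.616, -0.0474, 0.1314] contact_force: [-1.5, -1.6, 1.3] 
position: [0.6159, -0.0453, 0.1314] contact_force: [-1.1, -2.1, -0.0]
```

```bash
g(){ grep -E 'position|contact' | tr '\n' ' '; echo; }; 
echo '[{"d": [0,0.002,0.0004]}]' | python3 -m handwheel|g
echo '[{"d": [0,0.0025,0]}]' | python3 -m handwheel|g
echo '[{"d": [0,0.0025,0]}]' | python3 -m handwheel|g
echo '[{"d": [0,0.0025,0]}]' | python3 -m handwheel|g
echo '[{"d": [0,0.0025,0]}]' | python3 -m handwheel|g
echo '[{"d": [0,0.0025,0]}]' | python3 -m handwheel|g
echo '[{"d": [0,0.0025,0]}]' | python3 -m handwheel|g
echo '[{"d": [0,0.0025,0]}]' | python3 -m handwheel|g
echo '[{"d": [0,0.0025,0]}]' | python3 -m handwheel|g
echo '[{"d": [0,0.0025,0]}]' | python3 -m handwheel|g
echo '[{"d": [0,0.0025,0]}]' | python3 -m handwheel|g
```

```text
position: [0.6158, -0.0433, 0.1311] contact_force: [-0.7, -2.9, 1.1] 
position: [0.6156, -0.041, 0.131] contact_force: [-1.2, -2.7, 1.1] 
position: [0.6155, -0.0384, 0.131] contact_force: [-1.2, -3.6, 1.3] 
position: [0.6154, -0.0357, 0.131] contact_force: [-1.4, -2.6, 2.0] 
position: [0.6152, -0.0332, 0.131] contact_force: [-1.2, -2.6, 2.0] 
position: [0.6151, -0.0307, 0.131] contact_force: [-0.8, -2.9, 2.1] 
position: [0.615, -0.0282, 0.131] contact_force: [-1.8, -1.9, 0.9] 
position: [0.6148, -0.0257, 0.131] contact_force: [-0.9, -2.9, 0.9] 
position: [0.6147, -0.0232, 0.131] contact_force: [-0.3, -3.2, 1.4] 
position: [0.6145, -0.0207, 0.1309] contact_force: [-1.3, -3.6, 2.5] 
position: [0.6144, -0.0182, 0.1309] contact_force: [-0.6, -2.8, 2.0]
```

```bash
g(){ grep -E 'position|contact' | tr '\n' ' '; echo; }; 
echo '[{"d": [0,0.0025,0]}]' | python3 -m handwheel|g
echo '[{"d": [0,0.0025,0]}]' | python3 -m handwheel|g
echo '[{"d": [0,0.0025,0]}]' | python3 -m handwheel|g
echo '[{"d": [0,0.0025,0]}]' | python3 -m handwheel|g
echo '[{"d": [0,0.0025,0]}]' | python3 -m handwheel|g
echo '[{"d": [0,0.0025,0]}]' | python3 -m handwheel|g
echo '[{"d": [0,0.0025,0]}]' | python3 -m handwheel|g
echo '[{"d": [0,0.0025,0]}]' | python3 -m handwheel|g
echo '[{"d": [0,0.0025,0]}]' | python3 -m handwheel|g
echo '[{"d": [0,0.0025,0]}]' | python3 -m handwheel|g
echo '[{"d": [0,0.0025,0]}]' | python3 -m handwheel|g
echo '[{"d": [0,0.0025,0]}]' | python3 -m handwheel|g
echo '[{"d": [0,0.0025,0]}]' | python3 -m handwheel|g
echo '[{"d": [0,0.0025,0]}]' | python3 -m handwheel|g
```

```text
position: [0.6142, -0.0157, 0.1309] contact_force: [-1.4, -2.2, 2.6] 
position: [0.6141, -0.0132, 0.1309] contact_force: [-0.6, -2.3, 1.4] 
position: [0.614, -0.0107, 0.1309] contact_force: [-0.8, -2.2, 2.5] 
position: [0.6138, -0.0082, 0.1309] contact_force: [-1.2, -3.6, 1.9] 
position: [0.6137, -0.0057, 0.1309] contact_force: [-0.8, -2.4, 2.8] 
position: [0.6135, -0.0032, 0.1309] contact_force: [-1.8, -3.2, 2.1] 
position: [0.6134, -0.0007, 0.1309] contact_force: [-0.2, -2.2, 2.3] 
position: [0.6133, 0.0018, 0.1309] contact_force: [-1.0, -3.0, 2.4] 
position: [0.6131, 0.0043, 0.1309] contact_force: [-1.5, -2.9, 3.1] 
position: [0.613, 0.0068, 0.1309] contact_force: [-1.2, -3.7, 2.9] 
position: [0.6129, 0.0093, 0.1309] contact_force: [-0.7, -2.3, 1.9] 
position: [0.6127, 0.0118, 0.1309] contact_force: [-0.7, -3.4, 2.2] 
position: [0.6126, 0.0142, 0.1309] contact_force: [-0.5, -2.4, 2.0] 
position: [0.6125, 0.0167, 0.1309] contact_force: [-1.4, -2.3, 2.1]
```

```bash
g(){ grep -E 'position|contact' | tr '\n' ' '; echo; }; 
echo '[{"d": [0,0.0025,0]}]' | python3 -m handwheel|g
echo '[{"d": [0,0.0025,0]}]' | python3 -m handwheel|g
echo '[{"d": [0,0.0025,0]}]' | python3 -m handwheel|g
echo '[{"d": [0,0.0025,0]}]' | python3 -m handwheel|g
echo '[{"d": [0,0.0025,0]}]' | python3 -m handwheel|g
echo '[{"d": [0,0.0025,0]}]' | python3 -m handwheel|g
echo '[{"d": [0,0.0025,0]}]' | python3 -m handwheel|g
echo '[{"d": [0,0.0025,0]}]' | python3 -m handwheel|g
echo '[{"d": [0,0.0025,0]}]' | python3 -m handwheel|g
echo '[{"d": [0,0.0025,0]}]' | python3 -m handwheel|g
echo '[{"d": [0,0.0025,0]}]' | python3 -m handwheel|g
echo '[{"d": [0,0.0025,0]}]' | python3 -m handwheel|g
echo '[{"d": [0,0.0025,0]}]' | python3 -m handwheel|g
echo '[{"d": [0,0.0025,0]}]' | python3 -m handwheel|g
```

```text
position: [0.6123, 0.0193, 0.1309] contact_force: [-0.9, -2.9, 2.9] 
position: [0.6122, 0.0218, 0.1309] contact_force: [-0.5, -2.0, 2.0] 
position: [0.6121, 0.0242, 0.1309] contact_force: [-1.1, -2.3, 2.2] 
position: [0.6119, 0.0267, 0.1309] contact_force: [0.0, -3.1, 2.9] 
position: [0.6118, 0.0293, 0.1309] contact_force: [0.2, -3.6, 2.4] 
position: [0.6116, 0.0317, 0.1309] contact_force: [-1.0, -3.2, 2.1] 
position: [0.6115, 0.0343, 0.1309] contact_force: [-0.9, -3.4, 3.8] 
position: [0.6114, 0.0367, 0.1309] contact_force: [-0.8, -3.6, 2.6] 
position: [0.6112, 0.0393, 0.1309] contact_force: [-0.3, -2.9, 3.5] 
position: [0.6111, 0.0417, 0.1309] contact_force: [-0.4, -3.2, 2.7] 
position: [0.6109, 0.0442, 0.1309] contact_force: [-0.2, -3.1, 2.5] 
position: [0.6108, 0.0467, 0.1309] contact_force: [-1.1, -3.1, 2.9] 
position: [0.6107, 0.0492, 0.131] contact_force: [-0.1, -3.0, 2.7] 
position: [0.6106, 0.0517, 0.1309] contact_force: [-0.8, -3.2, 2.1]
```

```bash
g(){ grep -E 'position|contact' | tr '\n' ' '; echo; }; 
echo '[{"d": [0,0.0025,0]}]' | python3 -m handwheel|g
echo '[{"d": [0,0.0025,0]}]' | python3 -m handwheel|g
echo '[{"d": [0,0.0025,0]}]' | python3 -m handwheel|g
echo '[{"d": [0,0.0025,0]}]' | python3 -m handwheel|g
echo '[{"d": [0,0.0025,0]}]' | python3 -m handwheel|g
echo '[{"d": [0,0.0025,0]}]' | python3 -m handwheel|g
echo '[{"d": [0,0.0025,0]}]' | python3 -m handwheel|g
echo '[{"d": [0,0.0025,0]}]' | python3 -m handwheel|g
echo '[{"d": [0,0.0025,0]}]' | python3 -m handwheel|g
echo '[{"d": [0,0.0025,0]}]' | python3 -m handwheel|g
echo '[{"d": [0,0.0025,0]}]' | python3 -m handwheel|g
echo '[{"d": [0,0.0025,0]}]' | python3 -m handwheel|g
echo '[{"d": [0,0.0025,0]}]' | python3 -m handwheel|g
echo '[{"d": [0,0.0025,0]}]' | python3 -m handwheel|g
```

```text
position: [0.6104, 0.0542, 0.1309] contact_force: [0.1, -3.2, 4.0] 
position: [0.6103, 0.0567, 0.1309] contact_force: [0.1, -2.9, 3.5] 
position: [0.6101, 0.0592, 0.1309] contact_force: [-0.5, -2.6, 3.4] 
position: [0.61, 0.0617, 0.1309] contact_force: [-0.5, -2.5, 3.4] 
position: [0.6099, 0.0642, 0.1309] contact_force: [0.5, -3.0, 2.9] 
position: [0.6097, 0.0667, 0.1309] contact_force: [-0.4, -3.1, 3.1] 
position: [0.6096, 0.0692, 0.1309] contact_force: [-1.3, -3.3, 3.7] 
position: [0.6094, 0.0717, 0.1309] contact_force: [0.1, -3.2, 2.5] 
position: [0.6093, 0.0742, 0.1309] contact_force: [-0.9, -3.1, 2.9] 
position: [0.6092, 0.0767, 0.1309] contact_force: [-0.8, -2.7, 3.4] 
position: [0.6091, 0.0792, 0.1309] contact_force: [-0.9, -4.1, 2.0] 
position: [0.6089, 0.0817, 0.1309] contact_force: [-0.3, -3.5, 3.7] 
position: [0.6088, 0.0842, 0.1309] contact_force: [-0.3, -2.3, 2.4] 
position: [0.6087, 0.0867, 0.1309] contact_force: [-1.8, -2.7, 3.1]
```

```bash
g(){ grep -E 'position|contact' | tr '\n' ' '; echo; }; 
echo '[{"d": [0,0.0025,0]}]' | python3 -m handwheel|g
echo '[{"d": [0,0.0025,0]}]' | python3 -m handwheel|g
echo '[{"d": [0,0.0025,0]}]' | python3 -m handwheel|g
echo '[{"d": [0,0.0025,0]}]' | python3 -m handwheel|g
echo '[{"d": [0,0.0025,0]}]' | python3 -m handwheel|g
echo '[{"d": [0,0.0025,0]}]' | python3 -m handwheel|g
echo '[{"d": [0,0.0025,0]}]' | python3 -m handwheel|g
echo '[{"d": [0,0.0025,0]}]' | python3 -m handwheel|g
echo '[{"d": [0,0.0025,0]}]' | python3 -m handwheel|g
echo '[{"d": [0,0.0025,0]}]' | python3 -m handwheel|g
echo '[{"d": [0,0.0025,0]}]' | python3 -m handwheel|g
echo '[{"d": [0,0.0025,0]}]' | python3 -m handwheel|g
```

```text
position: [0.6085, 0.0892, 0.1309] contact_force: [-1.2, -3.0, 3.8] 
position: [0.6084, 0.0917, 0.1309] contact_force: [-0.6, -3.6, 2.7] 
position: [0.6081, 0.0946, 0.1307] contact_force: [-0.3, -0.4, -1.0] 
position: [0.6075, 0.0969, 0.1302] contact_force: [-0.6, -4.8, -2.0] 
position: [0.6074, 0.0981, 0.13] contact_force: [-0.8, -7.0, -0.8] 
position: [0.6074, 0.0994, 0.1301] contact_force: [-0.0, -9.3, -0.4] 
position: [0.6074, 0.1007, 0.1301] contact_force: [0.3, -12.2, -0.8] 
position: [0.6073, 0.1021, 0.1302] contact_force: [0.2, -14.6, 0.4] 
position: [0.6073, 0.1037, 0.1302] contact_force: [-0.5, -17.0, -0.2] 
position: [0.6073, 0.1054, 0.1302] contact_force: [0.6, -17.3, -0.1] 
position: [0.6073, 0.1067, 0.1303] contact_force: [0.2, -16.6, 0.2] 
position: [0.6072, 0.1085, 0.1303] contact_force: [1.9, -22.2, -0.0]
```

The plug dropped in at TCP y ≈ 0.095 (Fz fell to baseline, Fy rose). Back off the side load at once.

```bash
g(){ grep -E 'position|contact|rot' | tr '\n' ' '; echo; }; 
echo '[{"d": [0,-0.01,0]},{}]' | python3 -m handwheel|g
echo '[{"d": [0,-0.004,0]},{}]' | python3 -m handwheel|g
echo '[{},{}]' | python3 -m handwheel|g
```

```text
position: [0.6074, 0.1032, 0.1301] ee_rot: [-0.001, -0.027, 1.0, -0.002] contact_force: [0.4, -7.7, -0.8] 
position: [0.6074, 0.1016, 0.1301] ee_rot: [-0.001, -0.027, 1.0, -0.0] contact_force: [0.0, -3.3, -1.5] 
position: [0.6074, 0.102, 0.1303] ee_rot: [-0.001, -0.027, 1.0, -0.001] contact_force: [0.5, -5.4, -3.0]
```

```bash
g(){ grep -E 'position|contact' | tr '\n' ' '; echo; }; 
echo '[{"d": [0,-0.003,0]},{}]' | python3 -m handwheel|g
echo '[{"d": [0,-0.002,0]},{}]' | python3 -m handwheel|g
echo '[{},{}]' | python3 -m handwheel|g
```

```text
position: [0.6077, 0.1004, 0.1307] contact_force: [-0.1, -0.1, -1.9] 
position: [0.6081, 0.0983, 0.131] contact_force: [-1.9, 0.6, -1.6] 
position: [0.608, 0.0981, 0.131] contact_force: [-0.7, 1.2, -2.4]
```

```bash
python3 w.py w7
python3 - <<'E'
from h import *
p=readout.get_state()["position"];print(p)
d=np.load("w7.npz");save("w7c",cv2.resize(d["i"][150:300,180:380],(800,600),interpolation=2))
E
```

```text
[0.60804804 0.09804284 0.13101823]
```

View pics/w7c.png

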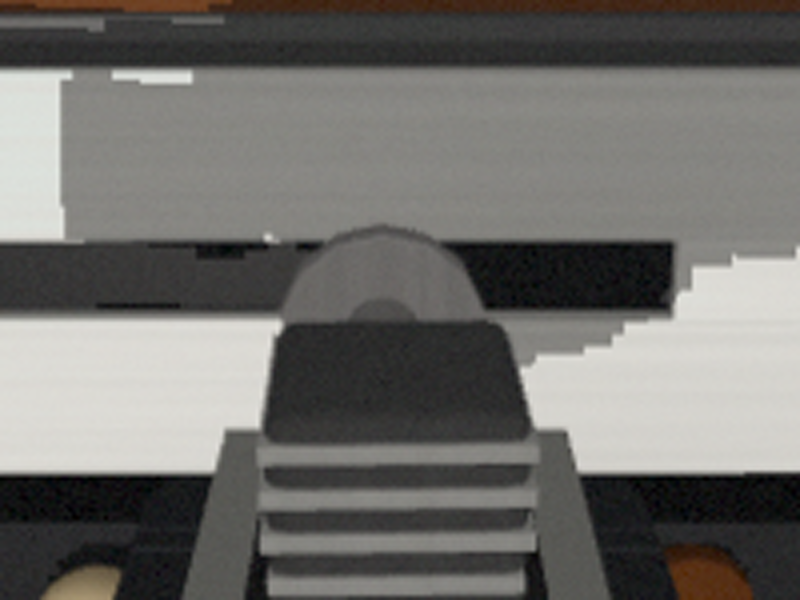

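The crop shows the collar centred at (383,·) versus the head (395,·): the plug now lags about 2.6 mm from a slight tilt, with no belt load, so the tip sits in the outlet's mouth. Press down gently.

```bash
g(){ grep -E 'position|contact' | tr '\n' ' '; echo; }; 
echo '[{"d": [0,0,0.001]},{}]' | python3 -m handwheel|g
echo '[{"d": [0,0,0.001]},{}]' | python3 -m handwheel|g
echo '[{"d": [0,0,0.001]},{}]' | python3 -m handwheel|g
echo '[{"d": [0,0,0.001]},{}]' | python3 -m handwheel|g
```

```text
position: [0.6079, 0.0977, 0.1298] contact_force: [0.1, 2.0, -1.5] 
position: [0.608, 0.0975, 0.1287] contact_force: [-0.3, 0.3, -1.8] 
position: [0.608, 0.0974, 0.1277] contact_force: [-0.9, -0.0, -1.6] 
position: [0.608, 0.0974, 0.1267] contact_force: [-0.6, 1.2, -1.4]
```

```bash
g(){ grep -E 'position|contact' | tr '\n' ' '; echo; }; 
echo '[{"d": [0,0,0.0015]},{"d": [0,0,0.0015]},{}]' | python3 -m handwheel|g
echo '[{"d": [0,0,0.0015]},{"d": [0,0,0.0015]},{}]' | python3 -m handwheel|g
echo '[{"d": [0,0,0.001]},{"d": [0,0,0.001]},{}]' | python3 -m handwheel|g
echo '[{"d": [0,0,0.001]},{}]' | python3 -m handwheel|g
```

```text
position: [0.6079, 0.0974, 0.1235] contact_force: [-1.4, 1.0, -1.1] 
position: [0.6079, 0.0974, 0.1205] contact_force: [-1.1, 0.2, -1.4] 
position: [0.608, 0.0974, 0.1187] contact_force: [-2.0, 1.5, -0.5] 
position: [0.608, 0.0974, 0.1178] contact_force: [-1.3, 0.2, -0.2]
```

```bash
g(){ grep -E 'position|contact' | tr '\n' ' '; echo; }; 
echo '[{"d": [0,0,0.0007]},{},{}]' | python3 -m handwheel|g
echo '[{"d": [0,0,0.0007]},{},{}]' | python3 -m handwheel|g
echo '[{"d": [0,0,0.0007]},{},{}]' | python3 -m handwheel|g
```

```text
position: [0.6082, 0.0974, 0.1176] contact_force: [-1.3, 0.5, 2.5] 
position: [0.6082, 0.0973, 0.1176] contact_force: [-3.1, 0.8, 5.4] 
position: [0.6083, 0.0971, 0.1174] contact_force: [-3.6, -0.5, 8.3]
```

Stiff stop at 0.1176 (≈ +10 N net): collar on the cover. Unload and release.

```bash
g(){ grep -E 'position|contact|width|grip' | tr '\n' ' '; echo; }; 
echo '[{"d": [0,0,-0.0012]},{},{}]' | python3 -m handwheel|g
echo '[{},{},{},{},{}]' | python3 -m handwheel 0.06|g
echo '[{"d": [0,0,-0.01]},{"d": [0,0,-0.02]},{"d": [0,0,-0.03]},{"d": [0,0,-0.03]},{}]' | python3 -m handwheel|g
echo '[{"d": [0,0,-0.01]},{},{}]' | python3 -m handwheel|g
python3 w.py w8
python3 - <<'E'
from h import *
i,K,T=cam("scene"); j,K2,T2=cam("top")
print([proj(K,T,(.608,.097,z)).round() for z in(.03,.13)])
c=proj(K,T,(.608,.097,.08)).astype(int); e=proj(K2,T2,(.608,.097,.08)).astype(int)
a=cv2.resize(i[c[1]-50:c[1]+50,c[0]-50:c[0]+50],(400,400),interpolation=2)
w=cv2.resize(np.load("w8.npz")["i"],(400,300)); b=cv2.resize(j[e[1]-37:e[1]+38,e[0]-50:e[0]+50],(400,300),interpolation=2)
save("fin",np.hstack([np.vstack([w,b]),np.vstack([a,np.zeros((200,400,3),np.uint8)])]))
E
```

```text
position: [0.6082, 0.0971, 0.1175] contact_force: [-2.7, -0.7, 5.6] width: 0.0215 gripper_force: 42.4 
position: [0.6082, 0.0974, 0.1168] contact_force: [0.6, -0.5, 0.8] width: 0.0599 gripper_force: 0.0 
position: [0.6118, 0.0976, 0.2143] contact_force: [1.7, 0.5, 0.2] width: 0.0601 gripper_force: 0.0 
position: [0.6079, 0.0974, 0.2171] contact_force: [0.7, 0.4, -0.4] width: 0.0599 gripper_force: 0.0 
[array([342., 219.]), array([346., 199.])]
```

View pics/fin.png

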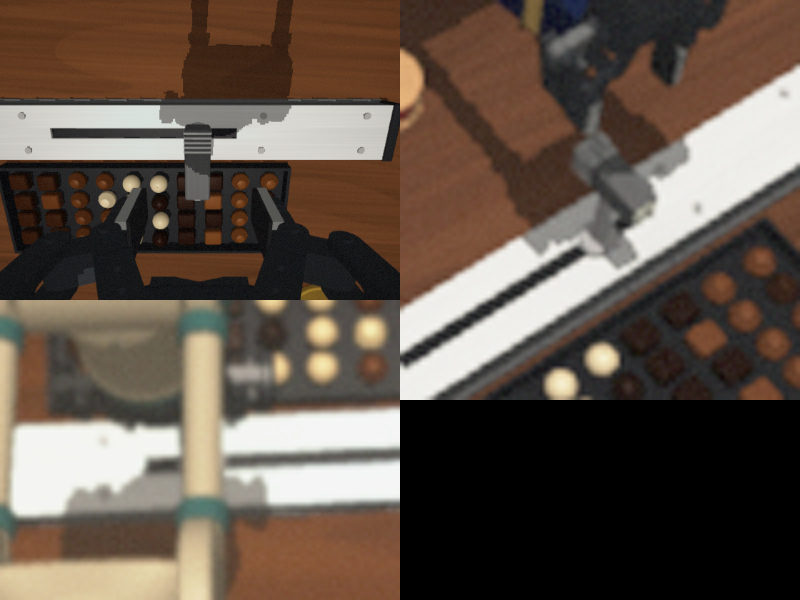

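The views show the lamp upright on the cover near the slot's end (scene crop (610,210)), lens pointing over the pralines, jaws clear. As a check on full seating, I'll touch the head's top with closed fingertips: home means 0.128 m, i.e. contact at TCP ≈ 0.150.

```bash
g(){ grep -E 'clock|position|contact|width' | tr '\n' ' '; echo; }; 
echo '[{},{},{},{},{}]' | python3 -m handwheel 0|g
echo '[{"d": [0,0,0.03]},{"d": [0,0,0.02]},{"d": [0,0,0.01]},{},{}]' | python3 -m handwheel|g
echo '[{"d": [0,0,0.002]},{}]' | python3 -m handwheel|g
echo '[{"d": [0,0,0.0015]},{}]' | python3 -m handwheel|g
echo '[{"d": [0,0,0.0015]},{}]' | python3 -m handwheel|g
```

```text
clock: 21.15 position: [0.608, 0.0974, 0.2169] contact_force: [0.5, -0.6, -1.0] width: 0.0005 
clock: 21.57 position: [0.6082, 0.0974, 0.157] contact_force: [0.2, -0.2, 0.8] width: 0.0003 
clock: 21.73 position: [0.6089, 0.0974, 0.1562] contact_force: [-1.1, -1.1, -0.2] width: 0.0 
clock: 21.9 position: [0.6084, 0.0974, 0.1541] contact_force: [0.5, -0.1, -0.7] width: -0.0 
clock: 22.07 position: [0.608, 0.0974, 0.152] contact_force: [0.1, -0.9, 0.1] width: 0.0
```

```bash
g(){ grep -E 'position|contact' | tr '\n' ' '; echo; }; 
echo '[{"d": [0,0,0.001]},{}]' | python3 -m handwheel|g
echo '[{"d": [0,0,0.0007]},{}]' | python3 -m handwheel|g
echo '[{"d": [0,0,0.0007]},{}]' | python3 -m handwheel|g
echo '[{"d": [0,0,0.0007]},{}]' | python3 -m handwheel|g
```

```text
position: [0.608, 0.0974, 0.1508] contact_force: [0.8, -0.4, 0.4] 
position: [0.608, 0.0974, 0.1502] contact_force: [-0.3, -0.5, 0.8] 
position: [0.6082, 0.0974, 0.1501] contact_force: [-0.3, 0.5, 3.0] 
position: [0.6085, 0.0975, 0.1501] contact_force: [-1.4, -0.6, 6.5]
```

Contact is stiff at TCP 0.1501, which puts the head top at 0.128: fully home. Retreat and hand in.

```bash
echo '[{"d": [0,0,-0.005]},{"d": [0,0,-0.02]},{"d": [0,0,-0.03]},{"d": [0,0,-0.03]},{}]' | python3 -m handwheel|grep -E 'pos|cont'; echo '[{},{},{},{},{}]' | python3 -m handwheel|grep -E 'pos|cont'; python3 -c "
from rig import ticket
print(ticket.sign_off())"
```

```text
position: [0.6114, 0.0976, 0.2403]
contact_force: [0.3, 0.3, -0.3]
position: [0.6075, 0.0973, 0.2326]
contact_force: [0.5, 0.2, -0.1]
the job is handed in; nothing more can be done
None
```

The lamp stands plugged fully home in the track's outlet, upright with its lens over the pralines and released; the job is handed in (no verdict was returned), with the measured wrist force peaking at about 22 N while feeling along the slot.

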